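# Air the sole-curing box

## Robot

A 6-joint arm with a two-finger parallel gripper is mounted at the origin on the work surface. World frame = base frame: x ahead of the robot, y to its left, z up, the work surface at z = 0. Lengths are in m, angles in rad, forces in N, time in s.
With the tool pointing down it reaches from about 0.275 to 0.725 m from the base axis. Payload 15.9 kg.
Tool frame: the origin (TCP) lies between the finger pads; the fingertips stand 22 mm ahead of it and the grasp point (between the pads) lies 3 mm ahead of it (arm.tip_reach is the distance from the TCP to the fingertips, in m); z points along the fingers, y is the direction in which the jaws open and shut (so a half turn about z gives the same grasp; the last joint's range is limited). The gripper opens to 85 mm and grips with 20 to 120 N. Pads are 22 mm wide; open, the fingers measure 114 mm over their backs; the gripper's body (76 mm by 85 mm) begins 54 mm behind the grasp point. The pads swing forward as they close: fully open they stand 13 mm farther back than shut.
Start: joints at [1.279, 0.213, -0.034, 1.323, 0, 1.571], TCP at [0.144, 0.479, 0.253] pointing down, gripper open.
Joint ranges: [-2.98, 2.98], [-0.74, 1.72], [-1.14, 1.35], [-2.1, 2.04], [-1.57, 1.44], [-3.14, 3.14]. Speed limits (rad/s): [1.89, 1.89, 2.39, 2.57, 3.14, 3.14].

## Interface

Orientations are given as a 3x3 rotation matrix whose columns are the frame's x, y, z axes.
In Python, from rig import readout, imaging, hand_in, arm gives the robot as it stands.
- The arm moves only by the shell command python3 -m creep 'ROWS' [FORCE]. ROWS is JSON, a list of rows, each a list of 7 numbers: the shift along the tool's x, y, z in mm, then the turn, a rotation vector about the tool's x, y, z in degrees, then the finger opening in mm, from 0 to 85.4. A call has 1 to 10 rows; each row shifts and turns the commanded pose from where the row before left it, along the tool's axes as they then stand; what a row does not reach is not made up. A row lasts 1/10 s, in which the tool goes at most 50 mm and 8.59 degrees, less where a joint would pass 70% of its speed; a pose out of reach is approached as far as the arm can. A call is refused whole if a number of a shift passes 50 or a number of a turn 8.59, either way. A call with a gripper value outside its range is refused whole. The fingers move at their own pace and stop on an object; FORCE is the grip in N (left out, the last holds). Time passes only in rows, so rows that do not move let the fingers close. It gives the time, the measured TCP pose, the force and the opening at its end, in the units of the state.
- readout.get_obs(): the state, without advancing time (a new reading comes with each control period).
- imaging.get_image(name): name is "side" or "top"; returns (picture, depth): 420x560x3 uint8, red, green, blue; 420x560 float32, m along the optical axis (not along the pixel's ray), 0 where there is no reading.
- imaging.calibration(name): a dict with "camera_matrix" (3x3 intrinsics, pixels), "k1" (the pictures are not rectified: a ray, as slopes to the right and down, at radius r is drawn at 1 + k1 r^2 times it, then the intrinsics apply), "rvec" (rotation vector, rad) and "tvec" (3), from world to camera coordinates, as OpenCV has them. Camera axes: x right, y down, z forward; pixel columns grow to the right and rows downward; lengths in m; the calibration is good to about 2 mm. A picture is of the moment at which its call begins. calibration takes no time and is no camera call.
- hand_in(): hands the job in, once; it reports no verdict.
The state is a dict: "time_s": time; "qpos": joint angles; "joint_velocities": joint speeds; "joint_torque": joint torques, N m; "eef_pos": TCP position; "eef_rot": TCP orientation; "wrist_force": force on the tool from outside, world axes, zero at the start; "moment": the same for the moment, N m; "gripper_width": opening from 0.0 (shut) to 1.0 (fully open).
Only numpy, scipy, OpenCV 4.12 (cv2) and the standard library are available. Lean on these libraries where they do the work, as an engineer would, in place of code of your own. Each camera call takes 0.05 s, during which the arm holds its last target. There are 200 camera calls.

## Task

Switch on the fume extractor by pressing its push button fully down and letting it come up again, then lift the curing box's sprung lid until the lid's pointer peg stands at the tip of the brass index on the quadrant, and hold it there: finish while still holding the lid at that angle, for it snaps shut when let go. Leave the index where it is set and do not disturb the other things on the bench.

Things in the scene. Friction and masses are not known exactly. Their poses are not given: they have to be found in the camera images.
- button (a joint): The push button's travel in m: 0 up, 0.006 fully down; a spring returns it. Fully down takes about 5 N, straight down.
- button_top (a point): Centre of the top face of the round black push button (36 mm across, in a dark collar 52 mm across) that switches on the fume extractor. It sits on a fixed grey switch box, 80 x 80 mm and 45 mm tall; the button's top is 67 mm above the bench while up. z points up.
- lid (a joint): Opening angle of the curing box's sprung lid in rad: 0 shut, 1.25 fully open. A spring hinge pulls it shut: at the handle it takes about 5 N near shut and about 9 N at 0.8 rad along the arc (up to about 19 N there if pushed straight up); let go, it snaps shut.
- hinge (a point): Middle of the lid's hinge line, fixed on the far top edge of the curing box (grey open-topped steel box, 190 deep x 200 wide x 90 mm tall, fixed to the bench; its front, with vent slots, faces the robot). The axes are the box's: x from the front to the hinge, level; y along the hinge, level; z up. The lid turns about this y axis; opening lifts its front edge, on the -x side, up and towards +x.
- lid_handle (a point): Middle of the lid's handle: a straight round steel bar, 12 mm thick, 120 mm long between its two legs, parallel to the hinge, with its centre 40 mm above the lid's top face (so fingers may reach about 30 mm below the bar's centre), just ahead of the lid's front edge. With the lid shut it lies 200 mm before the hinge (-x of the hinge axes) and 48 mm above it. The axes turn with the lid. The bar may turn between the fingers as the lid swings.
- lid_pointer (a point): The lid's pointer: point on a thin dark peg (10 mm thick) that sticks out sideways from the lid's -y edge, 172 mm from the hinge line, 128 mm to the -y side of the lid's middle. Turns with the lid.
- index (a joint): Where the index is set, in rad on the lid's own scale: the lid's pointer stands at the index when joint lid equals this value. Set between 0.35 and 0.85; stays put by friction.
- index_mark (a point): The index mark: point just at the tip of the small brass index, a block with a conical tip clamped on the upright dark steel quadrant (curved, graduated strip) beside the box's -y side. Same distance from the hinge and same side offset as the lid's pointer, so the two points coincide when the lid is at the set angle.
- tin_mid (a point): Bystander, loose on the bench, to be left alone: closed metal tin, 68 mm across, 85 mm tall, standing, paper band; the point is half-way up at its middle.
- hammer_mid (a point): Bystander, loose on the bench, to be left alone: hammer lying flat, 240 mm long, wooden handle, dark head; the point is half-way up at its middle.
- brush_mid (a point): Bystander, loose on the bench, to be left alone: brush lying flat, 180 mm long; the point is half-way up at its middle.
- jar_mid (a point): Bystander, loose on the bench, to be left alone: small amber jar with white cap, 52 mm across, 70 mm tall; the point is half-way up at its middle.
- sandal_mid (a point): Bystander, loose on the bench, to be left alone: wooden wedge sandal with a strap, 230 mm long, 64 mm tall; the point is half-way up at its middle.
- punches_mid (a point): Bystander, loose on the bench, to be left alone: dark steel cup of punches, 76 mm across, 130 mm tall with the punches; the point is half-way up at its middle.
Not all that is in view belongs to the job. Leave any pink or turquoise look-alike of the part that bears button alone.

How it is judged:
By the outcome, as a careful person would: the job done as asked, in the order asked, and still so for the second after the job is handed in, while the arm keeps its last pose, push and grip.
It also fails if it takes over 48 s, if anything falls off the work surface, if the arm or the gripper's body presses on something with over 40 N, if the wrist force passes 120 N, or if a joint passes its speed limit or range.

## Working session

There is one attempt and no reset: what is moved stays moved. The work goes in short steps, Python scripts to look and compute and a shell command to move; the robot and the scene stay as the last step left them, time stands still between calls to the robot, and variables do not carry over. Pictures are saved under pics/ and viewed, about 8 in all and at most 12, crops included, and the job is handed in when it is done.

```bash
mkdir -p pics; cat > h.py <<'E'
import numpy as np, cv2
from rig import readout, imaging, arm
def cam(n):
    c=imaging.calibration(n); K=np.array(c["camera_matrix"],float); R=cv2.Rodrigues(np.array(c["rvec"],float))[0]
    return K,np.array([c["k1"],0,0,0.]),R,np.array(c["tvec"],float).ravel(),np.array(c["rvec"],float)
def rays(n,uv):
    K,d,R,t,_=cam(n); p=np.atleast_2d(np.array(uv,float))
    x=(p-K[:2,2])/[K[0,0],K[1,1]]; rd=np.linalg.norm(x,axis=1); r=rd.copy()
    for _ in range(30): r=rd/(1+d[0]*r*r)
    x=x*(r/np.maximum(rd,1e-9))[:,None]
    return x,R,t
def on_z(n,uv,z):
    x,R,t=rays(n,uv); C=-R.T@t; D=np.c_[x,np.ones(len(x))]@R
    return C+D*((z-C[2])/D[:,2])[:,None]
def dep(n,uv,depth):
    x,R,t=rays(n,uv); u=np.atleast_2d(uv).astype(int); z=depth[u[:,1],u[:,0]]
    return (np.c_[x,np.ones(len(x))]*z[:,None]-t)@R
def proj(n,P):
    K,d,R,t,_=cam(n); c=np.atleast_2d(P)@R.T+t; x=c[:,:2]/c[:,2:]; r2=(x**2).sum(1)[:,None]
    return x*(1+d[0]*r2)*[K[0,0],K[1,1]]+K[:2,2]
def snap(n,name):
    im,d=imaging.get_image(n); np.savez('pics/'+name+'.npz',im=im,d=d); return im,d
def save(name,im,box=None,s=1):
    if box: im=im[box[1]:box[3],box[0]:box[2]]
    cv2.imwrite('pics/'+name+'.png',cv2.resize(im,None,fx=s,fy=s,interpolation=cv2.INTER_CUBIC)[:,:,::-1])
E
python3 - <<'E'
from h import *
for n in("top","side"):
    im,d=snap(n,n+'0'); save(n+'0',im,None,1.42)
    K,_,R,t,_=cam(n); print(n,-R.T@t,R[2],K[0,0])
o=readout.get_obs();print(o["time_s"],o["eef_pos"],o["eef_rot"],o["gripper_width"],arm.tip_reach,[a for a in dir(arm) if a[0]!='_'])
E
```

```text
top [ 0.27538376 -0.0638321   1.62489017] [ 0.17142951 -0.00282109 -0.98519235] 545.7626168101709
side [-0.22491199 -0.82250737  1.20456132] [ 0.49999096  0.50129152 -0.70619817] 506.8802676269005
0.1 [0.14373412 0.47862212 0.25289097] [[-9.57737890e-01  2.87642223e-01 -2.93415346e-04]
 [ 2.87642372e-01  9.57737486e-01 -8.79270573e-04]
 [ 2.80995336e-05 -9.26509429e-04 -9.99999570e-01]] 0.9986983032768362 0.022 ['PlanningError', 'tip_reach']
```

View pics/top0.png

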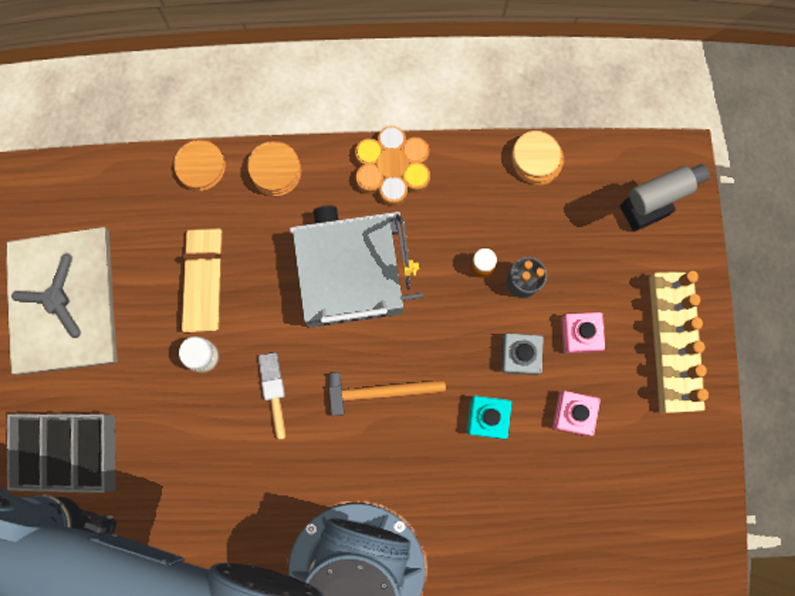

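View pics/side0.png

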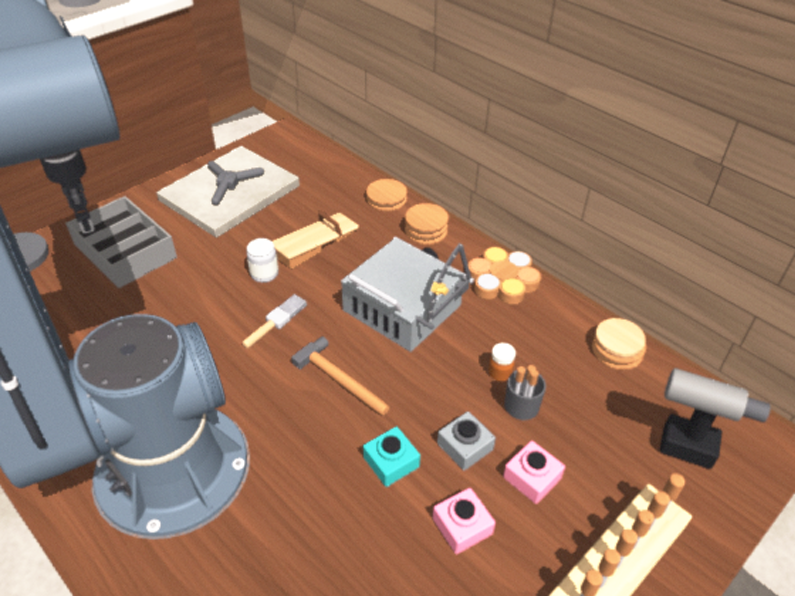

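The overview shows the real (grey) switch at top (523,352) and side (466,430) in the 1.42x pictures. The box is at top (350,270), with the brass index at top (411,268) and side (440,289). I'll enlarge both views of the box.

```bash
python3 - <<'E'
from h import *
T=np.load('pics/top0.npz');S=np.load('pics/side0.npz')
a=T['im'][140:240,195:395];b=S['im'][165:330,230:350]
save('c1',T['im'],(195,140,305,240),7); save('c2',S['im'],(232,165,342,255),7)
print(on_z('top',[(523/1.42,352/1.42)],.067),on_z('side',[(466/1.42,430/1.42)],.067),dep('top',[(523/1.42,352/1.42)],T['d']))
E
```

```text
[[ 0.4347293  -0.35049586  0.067     ]] [[ 0.43003076 -0.3604698   0.067     ]] [[ 0.43428957 -0.34970478  0.07129919]]
```

View pics/c1.png

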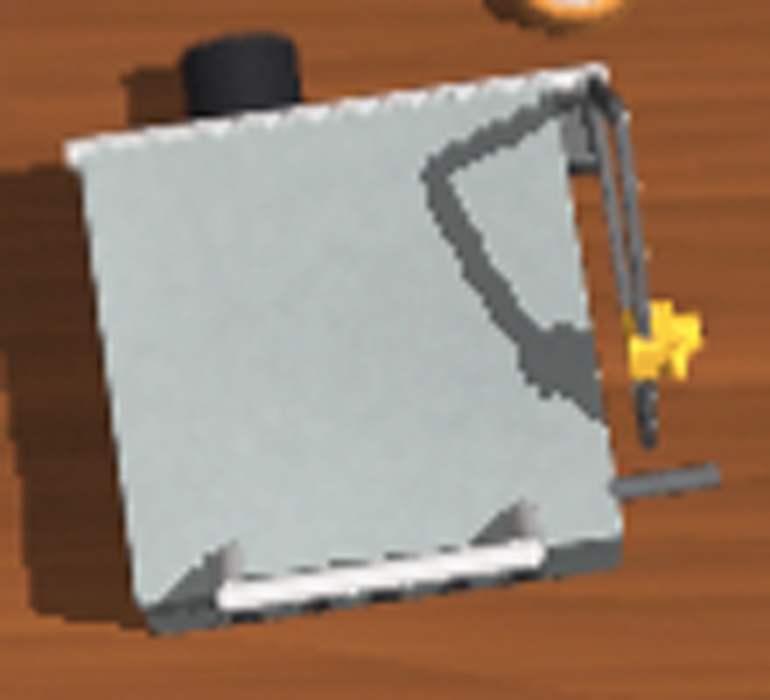

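View pics/c2.png

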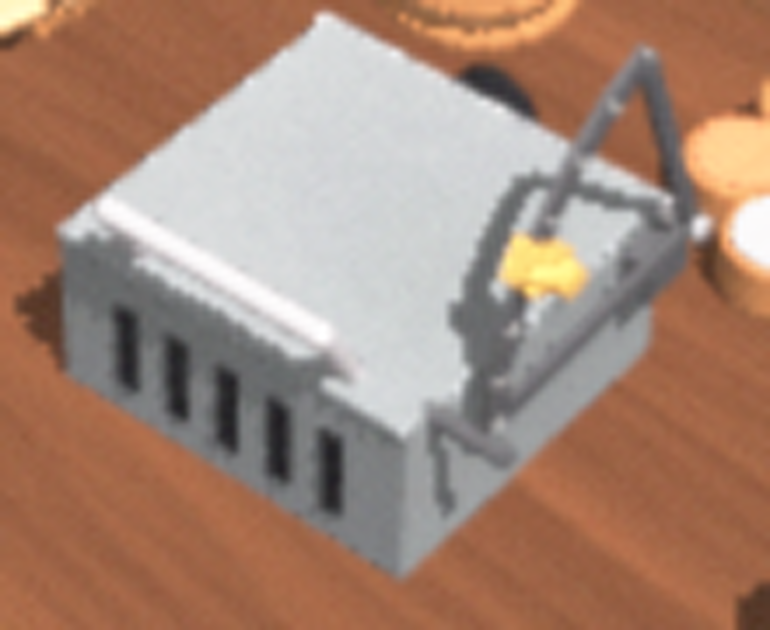

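c1 shows the lid with its handle ends at about (222,593) and (542,552), the peg end at (718,472), and brass from (628,300) to (702,380). c2 shows the handle at (105,205)-(340,345), the peg ending at (505,455) and brass around (540,265). Next I fit the box pose and look closer at the brass.

```bash
python3 - <<'E'
from h import *
from scipy.optimize import least_squares
T=np.load('pics/top0.npz');S=np.load('pics/side0.npz')
t=lambda *p:np.array(p)/7+[195,140]-.43
s=lambda *p:np.array(p)/7+[232,165]-.43
tp=t((222,593),(542,552),(718,474)); sp=s((105,205),(340,345),(505,457))
def loc(q):
    x,y,z,yaw,L,pz,pl=q
    P=np.array([[-.2,L,.048],[-.2,-L,.048],[-.172,-pl,pz]])
    c,sn=np.cos(yaw),np.sin(yaw); return P@np.array([[c,-sn,0],[sn,c,0],[0,0,1]]).T+[x,y,z]
def f(q): return np.r_[(proj('top',loc(q))-tp).ravel(),(proj('side',loc(q))-sp).ravel(),(q[2]-.092)/.004,(q[4]-.063)/.004,(q[5])/.008,(q[6]-.135)/.01]
r=least_squares(f,[.7,.05,.09,.1,.063,0,.135]); print(r.x.round(4)); print(r.fun.round(2)); print(loc(r.x).round(4)); q=r.x
# depth info
m=t((380,400),(300,250),(382,572),(300,582)); print('depth lid,handle',dep('top',m,T['d']).round(4))
x,y,z,yaw=q[:4]; c,sn=np.cos(yaw),np.sin(yaw); Rb=np.array([[c,-sn,0],[sn,c,0],[0,0,1]])
for n,D in(('top',T),('side',S)):
    im=D['im'].astype(int); h=cv2.cvtColor(D['im'],cv2.COLOR_RGB2HSV)
    mk=(h[...,0]>18)&(h[...,0]<32)&(h[...,1]>130)&(h[...,2]>120)
    w=np.zeros_like(mk); 
    if n=='top': w[180:197,283:298]=1
    else: w[195:212,300:320]=1
    v,u=np.nonzero(mk&w); P=(dep(n,np.c_[u,v],D['d'])-[x,y,z])@Rb
    print(n,len(u),'uv mean',u.mean(),v.mean(),'box frame med',np.median(P,0).round(4),P.min(0).round(3),P.max(0).round(3))
    print(np.c_[u,v,(P*1000).round(),np.degrees(np.arctan2(P[:,2],-P[:,0])).round(),(np.hypot(P[:,0],P[:,2])*1000).round()].astype(int)[::3].tolist())
a=T['im'][176:214,278:302];b=S['im'][192:236,290:314]
A=cv2.resize(a,(380,600),interpolation=cv2.INTER_NEAREST);B=cv2.resize(b,(330,600),interpolation=cv2.INTER_NEAREST)
save('c3',np.hstack([A,B]))
E
```

```text
[0.7113 0.0086 0.0907 0.1087 0.0646 0.0033 0.1381]
[ 0.24 -0.19  0.95 -0.71 -0.14 -0.12 -0.19  0.12 -1.28 -0.51 -0.11  0.24
 -0.34  0.41  0.41  0.31]
[[ 0.5054  0.0512  0.1387]
 [ 0.5195 -0.0773  0.1387]
 [ 0.5553 -0.1473  0.094 ]]
depth lid,handle [[ 0.5877 -0.011   0.1039]
 [ 0.6534  0.0209  0.0959]
 [ 0.5103 -0.0116  0.1458]
 [ 0.5073  0.0206  0.146 ]]
top 83 uv mean 289.12048192771084 188.33734939759037 box frame med [-0.132  -0.1195  0.0804] [-0.441 -0.134  0.065] [-0.115 -0.025  1.534]
[[288, 183, -116, -118, 80, 35, 140], [288, 184, -118, -118, 79, 34, 142], [284, 185, -119, -106, 77, 33, 142], [289, 185, -122, -120, 84, 34, 148], [292, 185, -122, -128, 76, 32, 144], [284, 186, -123, -106, 84, 34, 149], [289, 186, -123, -120, 74, 31, 143], [292, 186, -127, -127, 87, 34, 154], [284, 187, -126, -105, 85, 34, 152], [289, 187, -128, -119, 83, 33, 153], [292, 187, -127, -127, 76, 31, 148], [285, 188, -128, -108, 80, 32, 152], [288, 188, -131, -115, 86, 33, 156], [291, 188, -132, -123, 88, 34, 159], [294, 188, -132, -132, 81, 32, 155], [287, 189, -134, -112, 88, 33, 160], [290, 189, -134, -121, 82, 32, 157], [293, 189, -134, -129, 77, 30, 154], [286, 190, -135, -109, 82, 31, 158], [289, 190, -441, -25, 1534, 74, 1596], [292, 190, -136, -126, 78, 30, 157], [286, 191, -137, -109, 80, 30, 158], [289, 191, -137, -118, 76, 29, 157], [292, 191, -139, -125, 81, 30, 161], [287, 192, -139, -112, 75, 28, 158], [290, 192, -141, -120, 81, 30, 163], [285, 193, -141, -106, 75, 28, 160], [288, 193, -141, -114, 70, 26, 158]]
side 16 uv mean 310.0 204.5 box frame med [-0.1349 -0.1277  0.0758] [-0.142 -0.138  0.069] [-0.125 -0.119  0.083]
[[309, 200, -127, -119, 83, 33, 151], [306, 204, -142, -119, 78, 29, 161], [308, 205, -142, -127, 78, 29, 162], [311, 205, -134, -132, 76, 29, 154], [307, 206, -139, -121, 69, 26, 155], [313, 206, -131, -137, 73, 29, 150]]
```

View pics/c3.png

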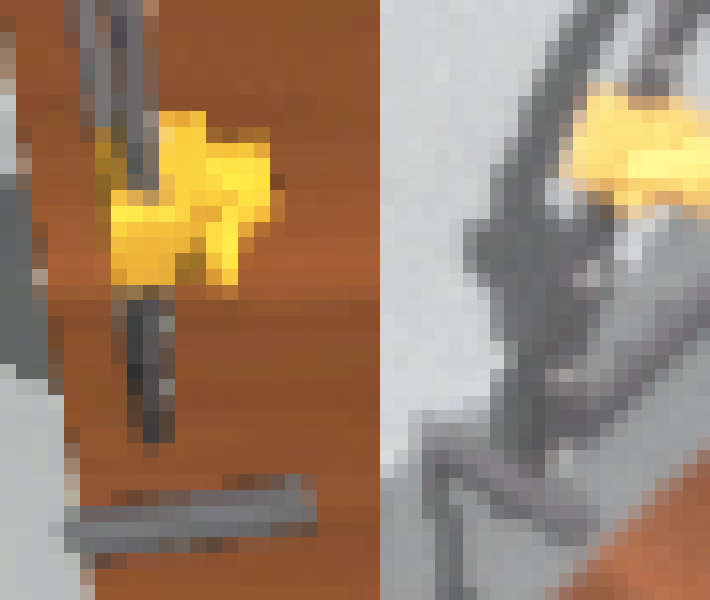

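c3 shows the brass block clamped on the strip. A narrower nose on its outer side ends at about (230,283) in the left panel, which is top pixel (292.5,193.7), and points outward towards the pointer's radius. Now I refine the button and compare index angle candidates.

```bash
python3 - <<'E'
from h import *
T=np.load('pics/top0.npz');S=np.load('pics/side0.npz')
for n,D,c in(('top',T,(368,248)),('side',S,(328,303))):
    g=D['im'].max(2).astype(int); w=np.zeros_like(g,bool); w[c[1]-12:c[1]+12,c[0]-12:c[0]+12]=1
    v,u=np.nonzero((g<45)&w); print(n,len(u),u.mean(),v.mean(),u.min(),u.max(),v.min(),v.max(),on_z(n,[(u.mean(),v.mean())],.067).round(4))
x,y,z,yaw=.7113,.0086,.0907,.1087; c,sn=np.cos(yaw),np.sin(yaw); Rb=np.array([[c,-sn,0],[sn,c,0],[0,0,1]])
for th in(.4,.45,.5,.55,.6,.65):
    p=np.array([-.172*np.cos(th),-.128,.172*np.sin(th)])@Rb.T+[x,y,z]
    print(th,proj('top',p).round(1),proj('side',p).round(1))
E
python3 -m creep '[[-44,3,0,0,0,5],[-44,3,0,0,0,5],[-44,3,0,0,0,5],[-44,3,0,0,0,5],[-44,3,0,0,0,5],[-44,3,0,0,0,5],[-44,3,0,0,0,5],[-44,3,0,0,0,5],[-44,3,0,0,0,5],[-44,3,0,0,0,5]]'
```

```text
top 9 364.6666666666667 247.77777777777777 364 366 243 252 [[ 0.4354 -0.3399  0.067 ]]
side 1 324.0 304.0 324 324 304 304 [[ 0.4191 -0.3553  0.067 ]]
0.4 [[293.8 198.6]] [[304.8 211. ]]
0.45 [[293.7 196.8]] [[305.6 208.5]]
0.5 [[293.6 194.8]] [[306.6 205.9]]
0.55 [[293.5 192.7]] [[307.6 203.2]]
0.6 [[293.3 190.5]] [[308.7 200.6]]
0.65 [[293.2 188.1]] [[309.9 197.9]]validation failed for argument at $[0]...
```

```bash
python3 -m creep '[[-44,3,0,0,0,5,0],[-44,3,0,0,0,5,0],[-44,3,0,0,0,5,0],[-44,3,0,0,0,5,0],[-44,3,0,0,0,5,0],[-44,3,0,0,0,5,0],[-44,3,0,0,0,5,0],[-44,3,0,0,0,5,0],[-44,3,0,0,0,5,0],[-44,3,0,0,0,5,0]]'
python3 - <<'E'
from h import *
T=np.load('pics/top0.npz');S=np.load('pics/side0.npz')
save('b1',np.hstack([cv2.resize(T['im'][230:270,348:388],(400,400),interpolation=cv2.INTER_CUBIC),cv2.resize(S['im'][283:333,303:353],(400,400),interpolation=cv2.INTER_CUBIC)]))
E
```

```text
time_s: 1.1
eef_pos: [0.4934, 0.2303, 0.2529]
eef_rot: [[-0.392, 0.92, -0.001], [0.92, 0.392, -0.0], [0.0, -0.001, -1.0]]
wrist_force: [-0.5, 0.9, 1.4]
gripper_width: -0.0
```

View pics/b1.png

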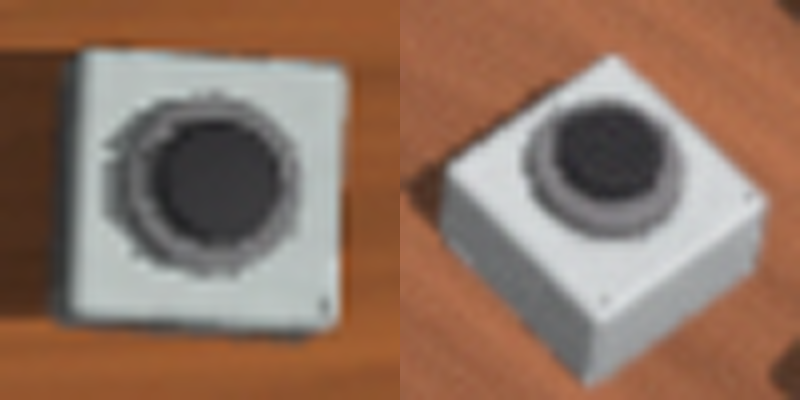

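The button centre is at (217,181) in the left half and (610,148) in the right half. That gives top pixel (369.2,247.6) and side pixel (328.8,301).

```bash
python3 - <<'E'
from h import *
print(on_z('top',[(369.2,247.6)],.067),on_z('side',[(328.8,301)],.067))
E
python3 -m creep '[[-44,0,0,0,0,4.5,0],[-44,0,0,0,0,4.5,0],[-44,0,0,0,0,4.5,0],[-44,0,0,0,0,4.5,0],[-44,0,0,0,0,4.5,0],[-44,0,0,0,0,4.5,0],[-44,0,0,0,0,4.5,0],[-44,0,0,0,0,4.5,0],[-44,0,0,0,0,4.5,0],[-44,0,0,0,0,4.5,0]]'
```

```text
[[ 0.43547212 -0.35314609  0.067     ]] [[ 0.43563359 -0.35773527  0.067     ]]
time_s: 2.1
eef_pos: [0.5145, -0.1982, 0.2529]
eef_rot: [[0.373, 0.928, -0.001], [0.928, -0.373, 0.0], [-0.0, -0.001, -1.0]]
wrist_force: [1.7, 0.6, -0.3]
gripper_width: 0.001
```

```bash
python3 -m creep '[[-44,-4,0,0,0,0,0],[-44,-4,0,0,0,0,0],[-44,-4,0,0,0,0,0],[-43,-3,30,0,0,0,0],[0,0,40,0,0,0,0],[0,0,40,0,0,0,0],[0,0,30,0,0,0,0],[0,0,0,0,0,0,0]]'
python3 - <<'E'
from h import *
o=readout.get_obs();p=o["eef_pos"];R=np.array(o["eef_rot"]);print(p,((np.array([.4355,-.3555,.095])-p)@R*1000).round(1),o["wrist_force"])
E
```

```text
time_s: 2.9
eef_pos: [0.4352, -0.35, 0.1109]
eef_rot: [[0.37, 0.929, -0.005], [0.929, -0.37, 0.004], [0.002, -0.007, -1.0]]
wrist_force: [-0.6, -0.2, 0.5]
gripper_width: 0.001
[ 0.43515654 -0.35001974  0.11089634] [-5.   2.5 15.9] [-0.61790967 -0.2430231   0.54958818]
```

```bash
python3 -m creep '[[-4,2,5,0,0,0,0],[0,0,10,0,0,0,0],[0,0,4,0,0,0,0],[0,0,3,0,0,0,0],[0,0,0,0,0,0,0]]'
python3 -m creep '[[0,0,2,0,0,0,0],[0,0,2,0,0,0,0],[0,0,0,0,0,0,0],[0,0,0,0,0,0,0]]'
```

```text
time_s: 3.4
eef_pos: [0.4378, -0.356, 0.0928]
eef_rot: [[0.37, 0.929, -0.0], [0.929, -0.37, 0.0], [0.0, -0.0, -1.0]]
wrist_force: [-0.1, 0.1, -0.8]
gripper_width: -0.003
time_s: 3.8
eef_pos: [0.4379, -0.3561, 0.0889]
eef_rot: [[0.37, 0.929, 0.0], [0.929, -0.37, -0.0], [-0.0, 0.0, -1.0]]
wrist_force: [0.7, -0.1, 1.4]
gripper_width: -0.001
```

Just at contact. Now I press in small steps.

```bash
python3 -m creep '[[0,0,2,0,0,0,0],[0,0,2,0,0,0,0],[0,0,0,0,0,0,0]]'
python3 -m creep '[[0,0,1,0,0,0,0],[0,0,1,0,0,0,0],[0,0,0,0,0,0,0],[0,0,0,0,0,0,0]]'
```

```text
time_s: 4.1
eef_pos: [0.4379, -0.3562, 0.0847]
eef_rot: [[0.37, 0.929, 0.0], [0.929, -0.37, -0.0], [-0.0, 0.0, -1.0]]
wrist_force: [1.7, -0.4, 3.6]
gripper_width: 0.001
time_s: 4.5
eef_pos: [0.4379, -0.3562, 0.083]
eef_rot: [[0.37, 0.929, 0.0], [0.929, -0.37, -0.0], [-0.0, 0.0, -1.0]]
wrist_force: [-0.1, 1.1, 7.8]
gripper_width: 0.004
```

```bash
python3 -m creep '[[0,0,1,0,0,0,0],[0,0,0.5,0,0,0,0],[0,0,0,0,0,0,0],[0,0,0,0,0,0,0]]'
```

```text
time_s: 4.9
eef_pos: [0.438, -0.3562, 0.0827]
eef_rot: [[0.37, 0.929, 0.001], [0.929, -0.37, -0.001], [-0.0, 0.001, -1.0]]
wrist_force: [-5.4, 5.4, 27.0]
gripper_width: 0.002
```

Fully pressed: it hit the stop at 27 N. Now I release it, lift and turn, then move to above the handle.

```bash
python3 -m creep '[[0,0,-10,0,0,0,0],[0,0,-30,0,0,0,0],[0,0,-40,0,0,-7,0],[0,0,-40,0,0,-7,0],[0,0,-40,0,0,-7,0],[42,10,0,0,0,-7,0],[42,12,0,0,0,0,0],[42,12,0,0,0,0,0]]'
python3 -m creep '[[42,14,0,0,0,0,0],[42,14,0,0,0,0,85],[42,16,0,0,0,0,85],[41,16,0,0,0,0,85],[41,16,0,0,0,0,85],[0,0,0,0,0,0,85],[0,0,0,0,0,0,85]]'
python3 - <<'E'
from h import *
o=readout.get_obs();p=o["eef_pos"];R=np.array(o["eef_rot"]);print(p,((np.array([.5125,-.013,.143])-p)@R*1000).round(1),np.degrees(np.arctan2(R[1,1],R[0,1])),o["wrist_force"],o["gripper_width"])
im,d=snap('side','s1')
im2,d2=snap('top','t1')
save('a1',np.hstack([cv2.resize(im2[140:240,195:295],(400,400),interpolation=cv2.INTER_CUBIC),cv2.resize(im[165:265,232:332],(400,400),interpolation=cv2.INTER_CUBIC)]))
E
```

```text
time_s: 5.7
eef_pos: [0.4628, -0.2268, 0.2411]
eef_rot: [[-0.109, 0.994, -0.0], [0.994, 0.109, 0.0], [0.0, -0.0, -1.0]]
wrist_force: [0.9, 0.6, -0.7]
gripper_width: -0.0
time_s: 6.4
eef_pos: [0.5156, -0.0122, 0.2409]
eef_rot: [[-0.111, 0.994, -0.001], [0.994, 0.111, -0.0], [-0.0, -0.001, -1.0]]
wrist_force: [-0.0, -0.7, -0.1]
gripper_width: 0.987
[ 0.51556074 -0.01223239  0.24089964] [-0.4 -3.  97.9] 6.4014958829682405 [-0.00159461 -0.71028923 -0.10011997] 0.9865476955793402
```

View pics/a1.png

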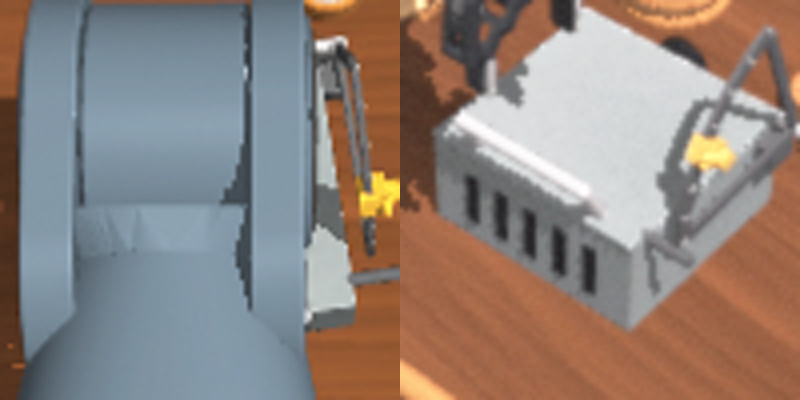

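The gripper is over the handle, and the peg and brass stay visible in both views. I descend and grip.

```bash
python3 -m creep '[[0,-3,25,0,0,0,85],[0,0,30,0,0,0,85],[0,0,25,0,0,0,85],[0,0,17,0,0,0,85],[0,0,0,0,0,0,85]]'
python3 -m creep '[[0,0,0,0,0,0,0],[0,0,0,0,0,0,0],[0,0,0,0,0,0,0],[0,0,0,0,0,0,0],[0,0,0,0,0,0,0],[0,0,0,0,0,0,0]]' 60
```

```text
time_s: 7.0
eef_pos: [0.5112, -0.0146, 0.1423]
eef_rot: [[-0.107, 0.994, -0.004], [0.994, 0.107, -0.0], [0.0, -0.004, -1.0]]
wrist_force: [-0.6, -0.7, 0.2]
gripper_width: 0.992
time_s: 7.6
eef_pos: [0.511, -0.0136, 0.1446]
eef_rot: [[-0.109, 0.994, -0.003], [0.994, 0.109, -0.001], [-0.0, -0.003, -1.0]]
wrist_force: [-16.0, -2.5, 18.2]
gripper_width: 0.111
```

```bash
python3 -m creep '[[0,2.5,-9.9,0,0,0,0],[0,3.3,-9.8,0,0,0,0],[0,3.6,-9.6,0,0,0,0],[0,4,-9.4,0,0,0,0],[0,0,0,0,0,0,0]]'
python3 -m creep '[[0,4.6,-9.2,0,0,0,0],[0,5,-9,0,0,0,0],[0,5.5,-8.7,0,0,0,0],[0,5.9,-8.4,0,0,0,0],[0,0,0,0,0,0,0],[0,0,0,0,0,0,0]]'
cat > m.py <<'E'
from h import *
import sys
o=readout.get_obs();p=np.array(o["eef_pos"])+.003*np.array(o["eef_rot"])[:,2];q=(.7113,.0086,.0907,.1087)
c,s=np.cos(q[3]),np.sin(q[3]);Rb=np.array([[c,-s,0],[s,c,0],[0,0,1]]);l=(p-q[:3])@Rb
print(o["time_s"],'r',np.hypot(l[0],l[2]).round(4),'lid',(np.arctan2(l[2],-l[0])-.2355).round(4),'F',np.round(o["wrist_force"],1),o["gripper_width"],l.round(4))
n=sys.argv[1]
im,d=snap('side','s'+n); im2,d2=snap('top','t'+n)
save('a'+n,np.hstack([cv2.resize(im2[168:218,268:308],(400,500),interpolation=cv2.INTER_CUBIC),cv2.resize(im[185:235,290:330],(400,500),interpolation=cv2.INTER_CUBIC)]))
E
python3 m.py 2
```

```text
time_s: 8.1
eef_pos: [0.5237, -0.0121, 0.1828]
eef_rot: [[-0.109, 0.994, -0.005], [0.994, 0.109, -0.001], [-0.0, -0.005, -1.0]]
wrist_force: [-17.5, -3.1, 0.4]
gripper_width: 0.117
time_s: 8.7
eef_pos: [0.5431, -0.0098, 0.2177]
eef_rot: [[-0.109, 0.994, -0.008], [0.994, 0.109, -0.001], [0.0, -0.008, -1.0]]
wrist_force: [-29.9, -2.6, 12.4]
gripper_width: 0.115
8.7 r 0.2097 lid 0.3969 F [-29.9  -2.6  12.4] 0.11469905502295005 [-0.1692 -0.      0.124 ]
```

View pics/a2.png

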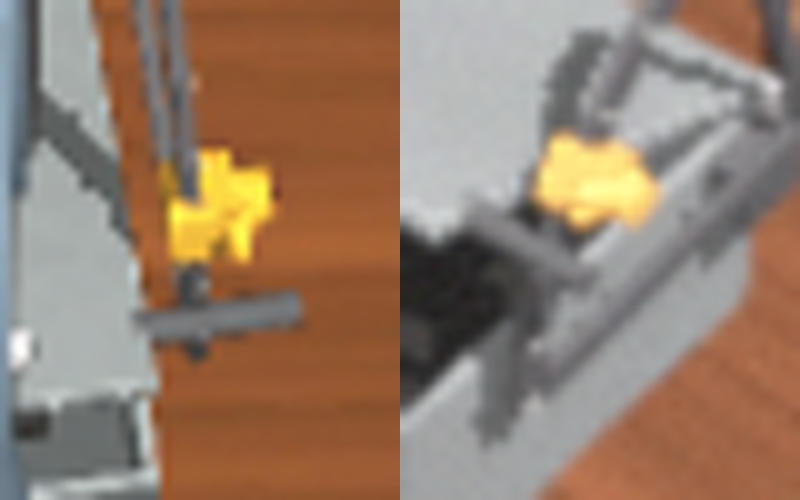

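a2 shows the peg at about (250,308) in the top half and (548,257) in the side half. The brass nose ends at about (243,262) top. That puts the lid near 0.40 and the mark near 0.51. The wrist force says I'm pushing about 30 N towards the hinge, so I relieve that while raising further.

```bash
python3 -m creep '[[0,1.5,-7,0,0,0,0],[0,4,-5.5,0,0,0,0],[0,4.5,-5,0,0,0,0],[0,0,0,0,0,0,0],[0,0,0,0,0,0,0],[0,0,0,0,0,0,0]]'
python3 m.py 3
```

```text
time_s: 9.4
eef_pos: [0.5564, -0.0083, 0.2355]
eef_rot: [[-0.11, 0.994, -0.002], [0.994, 0.11, 0.0], [0.0, -0.002, -1.0]]
wrist_force: [-5.7, 1.8, -6.4]
gripper_width: 0.109
9.4 r 0.2107 lid 0.5028 F [-5.7  1.8 -6.4] 0.10874721718866379 [-0.1559  0.      0.1418]
```

View pics/a3.png

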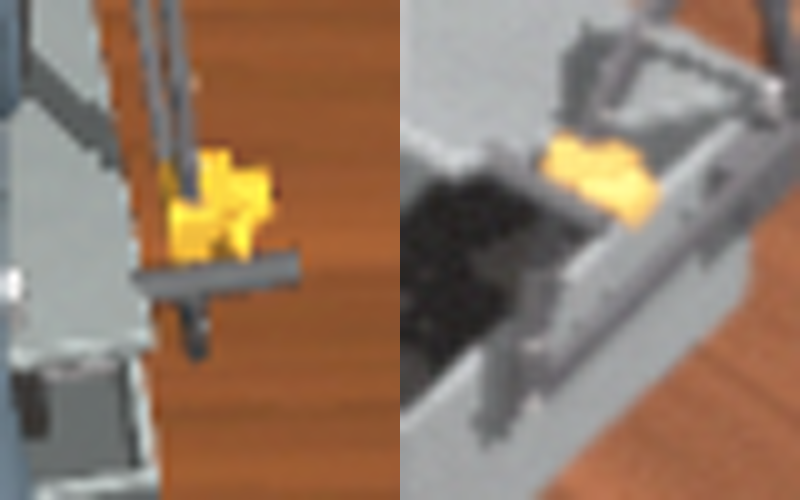

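a3 shows the peg at (250,270) in the top half, just below the brass nose at (243,262). In the side half it passes (566,200), overlapping the brass's lower left. The wrist force is now purely tangential at about 8.6 N. I compare peg and nose in 3D with the depth data of several frames.

```bash
python3 - <<'E'
from h import *
q=(.7113,.0086,.0907,.1087);c,s=np.cos(q[3]),np.sin(q[3]);Rb=np.array([[c,-s,0],[s,c,0],[0,0,1]])
L=lambda n:np.load('pics/'+n+'.npz')
def fr(n,cam,uv,d): 
    P=(dep(cam,uv,d)-q[:3])@Rb; return P
for cam,names,win in(('top',['top0','t1','t2'],(285,181,296,196)),('side',['side0','s1','s2'],(302,196,318,209))):
    D=np.median([L(n)['d'] for n in names],0); im=np.mean([L(n)['im'] for n in names],0)
    u,v=np.meshgrid(range(win[0],win[2]),range(win[1],win[3])); uv=np.c_[u.ravel(),v.ravel()]
    col=im[uv[:,1],uv[:,0]]; ok=(col[:,0]-col[:,2]>70)&(col[:,1]-col[:,2]>40)&(col[:,1]>130); uv=uv[ok]
    P=fr(0,cam,uv,D); out=np.c_[uv,(P[:,1]*1e3).round(),(np.hypot(P[:,0],P[:,2])*1e3).round(),(1e3*np.arctan2(P[:,2],-P[:,0])).round()].astype(int)
    print(cam,'u v y r ang'); 
    for vv in range(win[1],win[3]): print(vv,[tuple(o[[0,2,3,4]]) for o in out if o[1]==vv])
# peg in a2/a3 
for n in('t2','t3'):
    v0=198.8 if n=='t2' else 195.
    uv=np.array([(x,round(v0+dv-(x-293)*.12)) for x in range(288,297) for dv in(-.5,.5)]); d=L(n)['d']; P=fr(0,'top',uv,d)
    print(n,'peg y r ang',np.c_[P[:,1]*1e3,np.hypot(P[:,0],P[:,2])*1e3,1e3*np.arctan2(P[:,2],-P[:,0])].round().astype(int).tolist())
for r in(.15,.16,.172,.18):
    a=.51;p=np.array([-r*np.cos(a),-.128,r*np.sin(a)])@Rb.T+q[:3];print(r,'panel',((proj('top',p)-[268,168])*10).round(),((proj('side',p)-[290,185])*10+[400,0]).round())
E
```

```text
top u v y r ang
181 []
182 []
183 [(np.int64(288), np.int64(-118), np.int64(140), np.int64(603)), (np.int64(289), np.int64(-121), np.int64(138), np.int64(583)), (np.int64(290), np.int64(-123), np.int64(141), np.int64(598))]
184 [(np.int64(288), np.int64(-117), np.int64(142), np.int64(587)), (np.int64(289), np.int64(-120), np.int64(139), np.int64(566)), (np.int64(290), np.int64(-123), np.int64(146), np.int64(604))]
185 [(np.int64(288), np.int64(-117), np.int64(143), np.int64(569)), (np.int64(289), np.int64(-120), np.int64(146), np.int64(582)), (np.int64(290), np.int64(-122), np.int64(146), np.int64(583)), (np.int64(291), np.int64(-125), np.int64(144), np.int64(561)), (np.int64(292), np.int64(-128), np.int64(144), np.int64(559)), (np.int64(293), np.int64(-131), np.int64(146), np.int64(570)), (np.int64(294), np.int64(-134), np.int64(144), np.int64(555))]
186 [(np.int64(288), np.int64(-117), np.int64(148), np.int64(578)), (np.int64(289), np.int64(-119), np.int64(146), np.int64(558)), (np.int64(290), np.int64(-122), np.int64(148), np.int64(569)), (np.int64(291), np.int64(-124), np.int64(1
[... 9420 characters left out ...]
434], [-119, 179, 428], [-123, 173, 435], [-123, 176, 427], [-126, 171, 415], [-125, 177, 435], [-129, 171, 411], [-128, 179, 447], [-131, 172, 416], [-131, 177, 427], [-134, 176, 440], [-133, 177, 423]]
t3 peg y r ang [[-112, 175, 533], [-113, 172, 490], [-115, 175, 528], [-115, 177, 520], [-118, 175, 525], [-117, 177, 517], [-121, 171, 501], [-120, 176, 506], [-124, 173, 505], [-123, 177, 511], [-126, 177, 556], [-125, 179, 518], [-129, 170, 503], [-128, 178, 537], [-131, 177, 545], [-131, 180, 544], [-134, 174, 525], [-134, 179, 537]]
0.15 panel [[244. 204.]] [[606. 195.]]
0.16 panel [[249. 231.]] [[589. 199.]]
0.172 panel [[256. 264.]] [[568. 204.]]
0.18 panel [[260. 286.]] [[554. 207.]]
```

The depth data puts the block and nose at about 0.52 and the peg at about 0.497, both in the same frame. I raise by about 0.024 rad and re-measure with averaged frames.

```bash
python3 -m creep '[[0,1.7,-1.8,0,0,0,0],[0,1.7,-1.9,0,0,0,0],[0,0,0,0,0,0,0],[0,0,0,0,0,0,0],[0,0,0,0,0,0,0]]'
python3 m.py 4
python3 - <<'E'
from h import *
q=(.7113,.0086,.0907,.1087);c,s=np.cos(q[3]),np.sin(q[3]);Rb=np.array([[c,-s,0],[s,c,0],[0,0,1]])
out=[]
for cam,old,sl in(('top',['top0','t1','t2'],np.s_[168:218,268:308]),('side',['side0','s1','s2'],np.s_[185:235,290:330])):
    F=[imaging.get_image(cam) for _ in range(6)]; D=np.median([f[1] for f in F],0); im=np.mean([f[0] for f in F],0)
    np.savez('pics/avg_%s.npz'%cam,im=im,d=D)
    v,u=[a.ravel() for a in np.mgrid[0:420,0:560][:,sl[0],sl[1]]]; uv=np.c_[u,v]
    P=(dep(cam,uv,D)-q[:3])@Rb; col=im[v,u]; r=np.hypot(P[:,0],P[:,2]); a=np.arctan2(P[:,2],-P[:,0])
    dark=(col.max(1)-col.min(1)<35); k=dark&(abs(P[:,1]+.128)<.009)&(r>.16)&(r<.185)&(a>.35)&(a<.7)
    n=cv2.Rodrigues(cam and np.zeros(3))[0]
    K,_,R,t,_=__import__('h').cam(cam); C=(-R.T@t-q[:3])@Rb
    # fit 10mm cylinder along y by least squares
    from scipy.optimize import least_squares
    f=least_squares(lambda p:np.hypot(P[k,0]+p[0]*np.cos(p[1]),P[k,2]-p[0]*np.sin(p[1]))-.005,[.170,.49],loss='soft_l1',f_scale=.002)
    print(cam,k.sum(),'peg surf mean r,a',r[k].mean().round(4),a[k].mean().round(4),'cyl r,a',f.x.round(4))
    old_im=np.mean([np.load('pics/%s.npz'%o)['im'] for o in old],0)
    for I in(old_im,im):
        I=I.astype(np.uint8)[sl][8:32,10:40] if cam=='top' else I.astype(np.uint8)[sl][8:32,8:38]
        out.append(cv2.resize(I,(390,300),interpolation=cv2.INTER_NEAREST))
save('e1',np.vstack([np.hstack(out[:2]),np.hstack(out[2:])]))
E
```

```text
time_s: 10.0
eef_pos: [0.5596, -0.0079, 0.2391]
eef_rot: [[-0.11, 0.994, -0.002], [0.994, 0.11, 0.0], [0.001, -0.002, -1.0]]
wrist_force: [-6.9, 2.7, -6.7]
gripper_width: 0.115
10.0 r 0.2108 lid 0.5257 F [-6.9  2.7 -6.7] 0.11479908765426682 [-0.1526  0.      0.1454]
top 20 peg surf mean r,a 0.1754 0.5466 cyl r,a [0.1726 0.5276]
side 15 peg surf mean r,a 0.176 0.5378 cyl r,a [0.1805 0.5356]
```

View pics/e1.png

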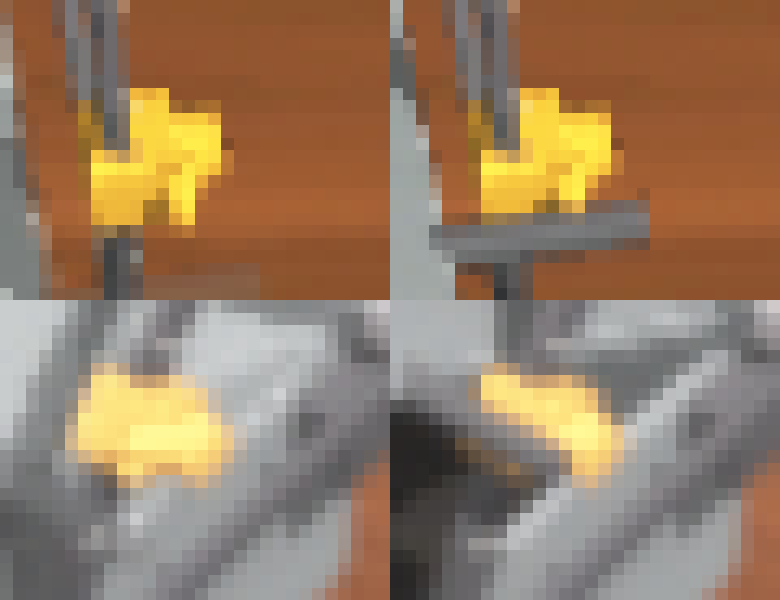

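e1 shows the brass alone on the left and with the peg on the right. From above, the peg's centre line is at (578,227) and the nose ended at (183,228). From the side, a thin sliver of brass is still visible below the peg. Every estimate puts the peg about 0.008 rad past the mark (0.526 against about 0.518), so I ease down by that much and do a final check.

```bash
python3 -m creep '[[0,-1.1,1.2,0,0,0,0],[0,0,0,0,0,0,0],[0,0,0,0,0,0,0],[0,0,0,0,0,0,0],[0,0,0,0,0,0,0],[0,0,0,0,0,0,0]]'
python3 m.py 5
python3 - <<'E'
from h import *
L=lambda n:np.load('pics/'+n+'.npz')['im'].astype(int)
D=(abs(L('side5')-L('side0')).max(2) if 0 else abs(L('s5')-L('side0')).max(2))
save('f1',np.hstack([L('s5').astype(np.uint8)[60:400,20:480],np.repeat(D.clip(0,255).astype(np.uint8)[60:400,20:480,None],3,2)]),None,.86)
E
```

```text
time_s: 11.3
eef_pos: [0.5585, -0.008, 0.2379]
eef_rot: [[-0.11, 0.994, -0.002], [0.994, 0.11, 0.0], [0.0, -0.002, -1.0]]
wrist_force: [-6.9, 3.2, -7.2]
gripper_width: 0.112
11.3 r 0.2108 lid 0.5179 F [-6.9  3.2 -7.2] 0.11247698233822394 [-0.1537  0.      0.1442]
```

View pics/f1.png

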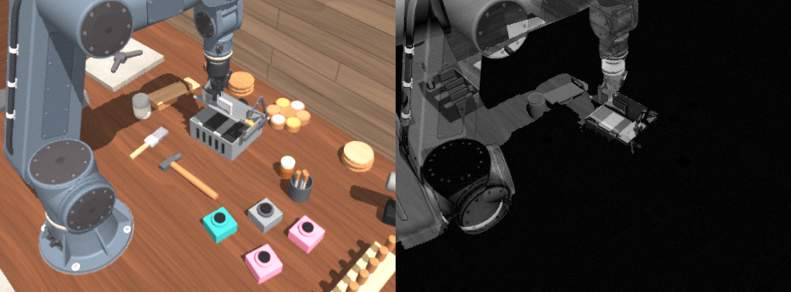

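View pics/a5.png

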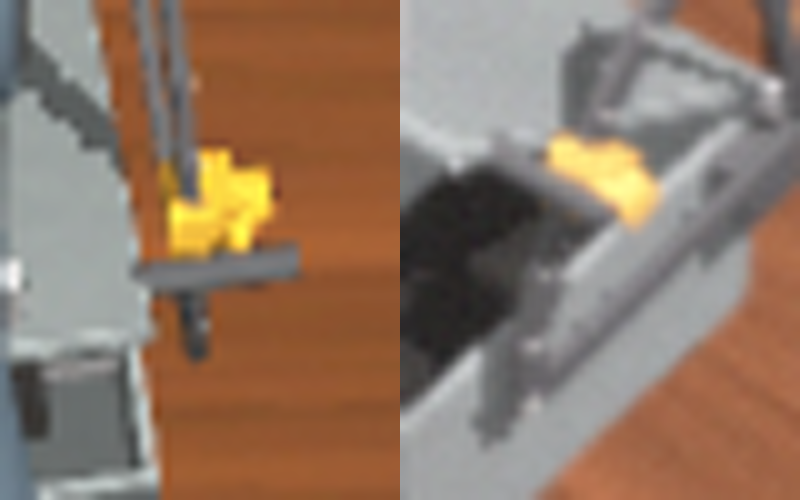

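f1's difference image shows only the arm, its shadow and the lid have changed. The bystanders, switch and brass are where they were. a5 shows the peg at (250,262) top, lying on the brass nose. I'm handing in.

```bash
python3 -c "
from rig import hand_in; print(hand_in())"
```

```text
the job is handed in; nothing more can be done
None
```

The job is handed in. I pressed the grey switch's button and let it up, then lifted the curing box's lid to the brass index, and the gripper is still holding it there.

- **Button:** it went down the full 6 mm onto its stop at about 27 N, and I then lifted clear. I did not measure its return separately; the later side picture shows the switch looking as it did at the start.
- **Lid angle:** I gripped the handle at 60 N. The lid reads about 0.518 rad from the arm pose, and the peg lies over the tip of the index in both views. My index estimates ran from 0.51 to 0.523 rad, so the angle is good to about ±0.01 rad. The gripped bar measured 5 mm farther from the hinge than my box model. That could shift the angle from the arm pose by about 0.015 rad, so I relied mainly on comparing peg and brass in the images.
- **Forces:** the final wrist force was about 10 N along the arc, as the spring should give. The highest I read was about 32 N, early in the lift, when I was pushing towards the hinge; I relieved that.
- **Bench:** the side-view difference image shows only the arm, its shadow and the lid have changed; the index and the loose items it covers have not moved.
- **Time:** the clock stood at about 11.4 s of the 48 s allowed.

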